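# Hang the nipple box on the drying stand

### The job

Pick up the small lavender-lidded storage box from the tray and hang it on the white stand: slip the keyhole in its back plate over the headed steel stud, then slide it down past the springy catch until it is fully home, and let go. The stud is clamped at a height somebody set by hand, so feel for it and press gently, never forcing the plate. Leave everything else on the tray where it is.

Things in the scene. Friction and masses are not known exactly. Their poses are not given: they have to be found in the camera images.
- box: Closed storage box, about 0.12 to 0.21 kg, smoke-white, lavender lid, lock lever on its front; upright on the tray. Origin: centre of its underside, z up; front (lever, out to x = -42 mm) along -x, back along +x. Body with lid: x -36 to 20, y -28 to 28, z 0 to 62 mm. 12 mm behind it, on webs at y = +-26 and open above and below, stands a hanger plate (x 32 to 36, y +-28, z 0 to 62 mm).
- box_grip (a point): Point inside the box (x = -8, y = 0, z = 47 mm of the box) between its two smooth flat sides, 56 mm apart along y: pinch across y here from above (it takes a firm 40 N grip). Axes as the box.
- entry (a point): Centre of the keyhole's round entry, 17 mm across, on the outer face of the hanger plate (x = 36, y = 0, z = 18 mm of the box). The plate is 4 mm thick, with 12 mm of empty room behind it for the stud's head. A slot 9 mm wide runs straight up from the entry. Axes as the box.
- slot_end (a point): Where the stud's axis lies when fully home (x = 36, y = 0, z = 46 mm of the box), 28 mm above the entry. Two springy nubs at z = 38 mm narrow the slot to 3 mm: a push of about 4 to 10 N takes the neck past them when the box is 13 to 21 mm below entry height (its weight alone will not); 4 mm on, the slot ends, solid. The plate bears 20 N on stud or stand, no more; ease off there.
- stand: Fixed white steel stand. Origin: on the bar, under the front face of the upright, which is the plane x = 0 and looks along -x; z up. Foot 100 (x) x 130 (y) x 10 mm; upright 80 mm wide, 8 mm thick (x 0 to 8), top at z = 184 mm; a cleaning brush hangs behind it. When the box hangs here its axes point as the stand's: plate flat on the front face, same yaw.
- slot_mid (a point): Middle of the stand's height slot on the front face (x = 0, y = 0, z = 152 mm of the stand), axes as the stand. A headed steel stud stands out of the slot along -x: neck 6 mm dia., 6 mm long, then a head 13 mm dia., 4 mm thick, its face 10 mm out. It is clamped anywhere from 18 mm below to 18 mm above this point, not off it sideways; its height is not measured: see or feel it.
- tray: Fixed white acrylic tray, 300 (x) x 400 (y) mm, floor 5 mm thick, rim 14 mm high. Origin: centre of its underside. The box and the six things below stand on its floor.
- rack: Lavender flower-shaped drying rack with six white pegs, 121 mm across, 84 mm high; origin under its centre. Leave alone.
- bottle_a: Short polypropylene bottle with lavender collar and grey-white cap, 60 mm dia., 121 mm high; origin under its centre. Leave alone.
- bottle_b: Short polypropylene bottle with green collar and grey-white cap, 60 mm dia., 121 mm high; origin under its centre. Leave alone.
- cup: Stainless straw cup with green lid, 71 mm dia. (109 mm over its two handles, along y), 128 mm high; origin under its centre. Leave alone.
- nipple: Lavender silicone nipple, 45 mm dia., 44 mm high; origin under its centre. Leave alone.
- collar: Loose lavender bottle collar, a ring 49 mm dia., 16 mm high; origin under its centre. Leave alone.
Things that resemble listed ones, but are neither listed nor needed, are in the scene too. What is shaped like the stand but turquoise is not meant.

How it is judged (in metres and radians):
On the way, in this order (a step that is already met when the one before it is completed fails the run):
1. the stud's head has passed through the entry hole of the hanger plate (x of stud_c0 in the frame of box between 0.028 and 0.035 m and z of stud_c0 in the frame of box between 0.012 and 0.026 m and y of stud_c0 in the frame of box between -0.005 and 0.005 m), for 0.1 s.
2. the box, still held, is down past the catch with the stud's neck at the end of the slot (z of stud_c0 in the frame of box above 0.0435 m and contact force between the fingers and box above 0.5 N), for 0.1 s.
At the end, for the whole second after the job is handed in: The box hangs on the stud, released and at rest: the stud's neck is past the catch at the end of the slot (within 2.5 mm), the head is behind the plate, the plate lies against the stand (within 0.2 rad) and the box is upright (within 0.15 rad) (z of stud_c0 in the frame of box between 0.0435 and 0.0485 m and y of stud_c0 in the frame of box between -0.004 and 0.004 m and x of stud_c0 in the frame of box between 0.026 and 0.036 m and angle between box's own z axis and vertical below 0.15 rad and angle between the x axis of box and the x axis of stand, either way round below 0.2 rad and linear speed of box below 0.02 m/s and contact force between the fingers and box below 0.05 N); the robot touches nothing.
It fails at once if the box is forced against the stud or the stand (over 20 N) (contact force between box and stud_c0 above 20 N or contact force between box and stud_c1 above 20 N or contact force between box and stand above 20 N).
It fails at once if another thing on the tray is pushed more than 20 mm away (distance of any of rack, bottle_a, bottle_b, cup, nipple, collar from where it was at the start of the episode above 0.02 m).
It fails at once if another thing on the tray is tipped (angle between any of rack, bottle_a, bottle_b, cup, nipple, collar's own z axis and vertical above 0.4 rad).
It also fails if it takes over 70 s, if anything falls off the work surface, if the arm or the gripper's body presses on something with over 40 N, if the wrist force passes 120 N, or if a joint passes its speed limit or range.

### The arm

A 6-joint arm with a two-finger parallel gripper is mounted at the origin on the work surface. World frame = base frame: x ahead of the robot, y to its left, z up, the work surface at z = 0. Lengths are in m, angles in degrees, forces in N, time in s.
With the tool pointing down it reaches from about 0.4 to 0.825 m from the base axis. Payload 7 kg.
Tool frame: the origin (TCP) lies at the very end of the fingers, on their centre line; the grasp point (between the pads) lies 19 mm behind it (ctrl.grip_depth is the distance from the TCP to the grasp point, in m); z points along the fingers, y is the line along which they close (so a half turn about z gives the same grasp; the last joint's range is limited). The gripper opens to 88 mm and grips with 3 to 60 N. Pads are 19 mm wide; open, the fingers measure 130 mm over their backs; the gripper's body (78 mm by 193 mm) begins 47 mm behind the grasp point.
Start: joints at [-47.034, 20.546, 0.682, 0, -70.136, -16.507], TCP at [0.301, -0.604, 0.19] pointing down, gripper open.
Joint ranges: [-176.03, 176.03], [-82.01, 121.73], [-58.28, 71.71], [-173.87, 95.51], [-174.79, -0.11], [-173.66, 173.66]. Speed limits (degrees/s): [136.94, 136.94, 172.46, 180, 180, 180].

### API

Orientations are given as [roll, pitch, yaw] about the fixed x, y, z axes, in that order (R = Rz(yaw) Ry(pitch) Rx(roll)).
In Python, from plant import get_obs, eyes, ctrl, spotter gives the robot as it stands.
- The arm moves only by the shell command python3 -m crank 'ROWS'. ROWS is JSON, one flat list of numbers, 7 for each row, row after row: the turn, a rotation vector about the tool's x, y, z in rad, then the shift along the tool's x, y, z in mm, then the opening, from 0 (shut) to 1 (fully open). A call has 1 to 5 rows; each row shifts and turns the commanded pose from where the row before left it, along the tool's axes as they then stand; what a row does not reach is not made up. A row lasts 1/8 s, in which the tool goes at most 62.5 mm and 10.7 degrees, less where a joint would pass 70% of its speed; a pose out of reach is approached as far as the arm can. A call is refused whole if a number of a shift passes 62.5 or a number of a turn 0.188, either way. A call with a gripper value outside its range is refused whole. The fingers move at their own pace and stop on an object; the grip force is fixed at half the most. Time passes only in rows, so rows that do not move let the fingers close. It gives the time, the measured TCP pose, the force, the opening and the grip force at its end, in the units of the state.
- get_obs(): the state, without advancing time (a new reading comes with each control period).
- eyes.snapshot(name): name is "side" or "top" or "wrist"; returns the picture (400x640x3 uint8, blue, green, red); there is no depth.
- eyes.camera_model(name): a dict with "fx", "fy", "cx", "cy" (pixels), "extrinsics" (4x4, takes a point from camera to world coordinates). Camera axes: x right, y down, z forward; pixel columns grow to the right and rows downward; lengths in m; the calibration is good to about 2 mm. A picture is of the moment at which its call begins: read the wrist's pose just before it. camera_model takes no time and is no camera call; for the wrist camera it gives the pose at the moment of the call.
- ctrl.close_job(): hands the job in; it is judged then, once.
Trained networks look in the newest picture that a camera, given by its name, has taken for a name from the list of things; names that differ only in an ending like _2 or _b are one class to them, and where a whole thing is asked for, a point or a joint stands for the part that bears it (a point fixed in the world has none). Each returns a list of dicts, best first, with "p" (0 to 1); they miss things now and then, are a little off and sometimes report something else, mostly with a low value. They report only what shows in the picture. A call takes as long as a camera call. They do not tell look-alikes from the thing itself.
- spotter.outline_of(camera, target): "region" (400x640 bool, what is visible of it) and "rect" ([left, top, width, height] in pixels, round what is visible of it).
- spotter.place_of(camera, target): "location" ([column, row] in pixels: a listed point, or the origin of a listed thing).
The state is a dict: "clock": time; "joint_pos": joint angles; "qvel": joint speeds; "tau": joint torques, N m; "tool_pos": TCP position; "orientation": TCP orientation; "force": force on the tool from outside, world axes, zero at the start; "moment": the same for the moment, N m; "opening": finger opening in m; "gripper_force": force on a finger pad.
Only numpy, scipy, OpenCV 4.12 (cv2) and the standard library are available. Lean on these libraries where they do the work, as an engineer would, in place of code of your own. Each camera call takes 0.05 s, during which the arm holds its last target. There are 200 camera calls.

## Working session

There is one attempt and no reset: what is moved stays moved. The work goes in short steps, Python scripts to look and compute and a shell command to move; the robot and the scene stay as the last step left them, time stands still between calls to the robot, and variables do not carry over. Pictures are saved under pics/ and viewed, at most 10 in all, crops included, and the job is handed in when it is done.

```bash
mkdir -p pics
cat > h.py <<'E'
import numpy as np,cv2
from plant import get_obs, eyes, ctrl, spotter
from scipy.spatial.transform import Rotation as R
def ray(cam,uv):
    m=eyes.camera_model(cam);E=np.array(m["extrinsics"])
    d=E[:3,:3]@np.array([(uv[0]-m["cx"])/m["fx"],(uv[1]-m["cy"])/m["fy"],1]);return E[:3,3],d
def onz(cam,uv,z):
    o,d=ray(cam,uv);return o+d*(z-o[2])/d[2]
def proj(cam,p):
    m=eyes.camera_model(cam);E=np.linalg.inv(np.array(m["extrinsics"]));q=E[:3,:3]@np.array(p)+E[:3,3]
    return np.array([m["fx"]*q[0]/q[2]+m["cx"],m["fy"]*q[1]/q[2]+m["cy"]])
E
python3 - <<'E'
from h import *
ims=[]
for c in("top","side"):
    im=eyes.snapshot(c);cv2.imwrite(f"pics/{c}0.png",im)
    for t in("box","box_grip","entry","stand","slot_mid"):
        print(c,t,[(np.round(d["location"]).tolist(),round(d["p"],2)) for d in spotter.place_of(c,t)][:4])
    for t in("box","stand"):
        print(c,t,[(d["rect"],round(d["p"],2)) for d in spotter.outline_of(c,t)][:4])
    m=eyes.camera_model(c);print(m["fx"],np.round(m["extrinsics"],3).tolist())
print(get_obs())
E
```

```text
top box [([333.0, 208.0], 0.69)]
top box_grip [([336.0, 204.0], 0.57), ([387.0, 231.0], 0.53), ([369.0, 174.0], 0.21)]
top entry [([321.0, 206.0], 0.7)]
top stand [([195.0, 212.0], 0.88), ([254.0, 185.0], 0.81)]
top slot_mid [([247.0, 182.0], 0.91), ([178.0, 206.0], 0.65)]
top box [([320.8, 191.7, 31.4, 22.4], 0.59)]
top stand [([229.4, 167.7, 41.6, 39.3], 0.85), ([163.0, 190.3, 54.5, 42.2], 0.81)]
367.24577157193727 [[0.011, -0.999, 0.044, 0.516], [-1.0, -0.011, 0.004, 0.065], [-0.004, -0.044, -0.999, 1.106], [0.0, 0.0, 0.0, 1.0]]
side box []
side box_grip [([309.0, 228.0], 0.81), ([356.0, 276.0], 0.44)]
side entry [([296.0, 229.0], 0.88)]
side stand [([293.0, 159.0], 0.76), ([317.0, 183.0], 0.69)]
side slot_mid [([319.0, 136.0], 0.82), ([288.0, 111.0], 0.8), ([300.0, 217.0], 0.53)]
side box []
side stand [([272.5, 98.7, 34.3, 64.0], 0.65), ([296.3, 120.3, 49.2, 77.3], 0.59), ([284.7, 212.0, 43.9, 45.0], 0.59)]
362.7020166454728 [[0.996, -0.054, 0.077, 0.52], [-0.094, -0.595, 0.798, -0.575], [0.003, -0.802, -0.598, 0.565], [0.0, 0.0, 0.0, 1.0]]
{'clock': 0.8, 'joint_pos': array([-4.70334619e+01,  2.05464226e+01,  6.81028174e-01,  1.87164946e-04,
       -7.01352314e+01, -1.65084523e+01]), 'qvel': array([ 0.08859948, -0.04736882, -0.15526209, -0.01920586, -0.08257658,
        0.01523176]), 'tau': array([-4.72322536e-04, -5.82279110e+01,  2.93286753e+01,  7.00224459e+00,
        1.24674881e-02,  1.73078746e-06]), 'tool_pos': array([ 0.30072763, -0.60427925,  0.19015405]), 'orientation': array([ 1.79999450e+02, -3.46597901e-04, -1.53541851e+02]), 'force': array([-0.22288734,  0.14054097,  0.37986232]), 'moment': array([0.04357087, 0.02803013, 0.02214331]), 'gripper_force': 0.0, 'opening': 0.087961257726081}
```

View pics/top0.png

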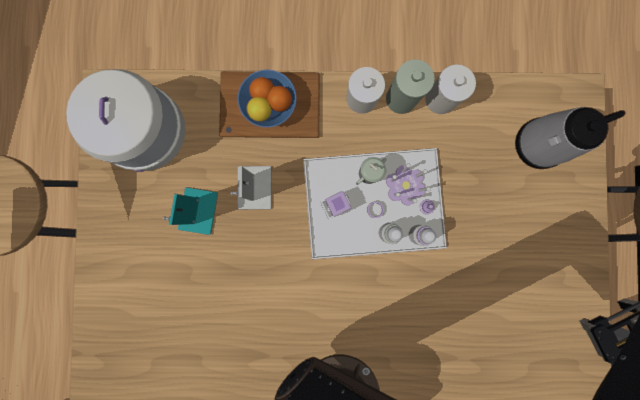

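View pics/side0.png

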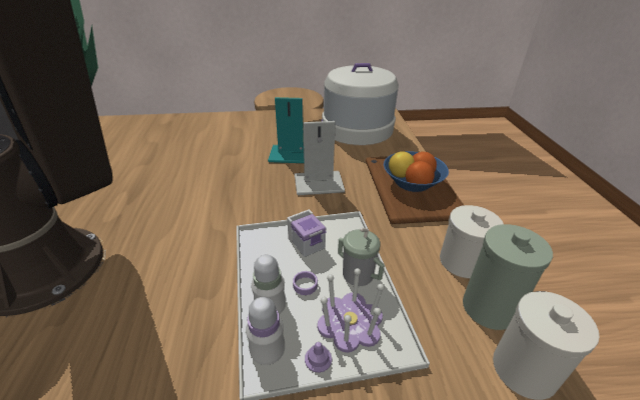

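The white stand is at top (254,185) / side (319,150). The turquoise one at top (195,212) is the decoy. The only lavender-lidded box is at top (337,203) / side (307,232). I'll confirm this in one enlarged montage.

Run:
```python
from h import *
t=cv2.imread("pics/top0.png");s=cv2.imread("pics/side0.png")
a=cv2.resize(t[160:240,220:360],(700,400),interpolation=cv2.INTER_CUBIC)[:, :]
a=cv2.resize(a,(490,280));b=cv2.resize(s[105:265,275:355],(280,560),interpolation=cv2.INTER_CUBIC)
o=np.zeros((560,780,3),np.uint8);o[:280,:490]=a;o[:,495:775]=b
cv2.imwrite("pics/crop1.png",o)
g=onz("top",(336,204),.052);e=onz("top",(321,206),.023);bo=onz("top",(333,208),.005)
print("grip",g,"entry",e,"orig",bo)
print("side grip",onz("side",(309,228),.052),"entry",onz("side",(296,229),.023))
print("stand",onz("top",(254,185),0),"slot",onz("top",(247,182),.152), onz("side",(319,136),.152),onz("side",(317,183),0))
```

```text
grip [0.55910501 0.01623808 0.052     ] entry [0.55391522 0.05906872 0.023     ] orig [0.54893377 0.02293741 0.005     ]
side grip [0.56204948 0.01357375 0.052     ] entry [0.53486192 0.04606556 0.023     ]
stand [0.61604407 0.2620514  0.        ] slot [0.60994106 0.2534079  0.152     ] [0.60620348 0.24543665 0.152     ] [0.60340025 0.26123436 0.        ]
```

View pics/crop1.png

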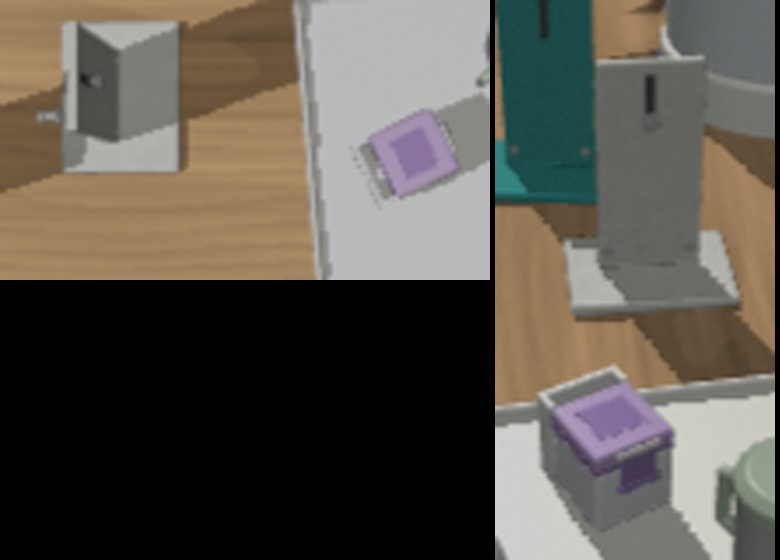

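The crop confirms one lavender-lidded box, with its back plate towards the stand and yaw about 111°. The white stand's yaw is about 90°, and its stud is low in the slot. Next I'll turn the tool to yaw −69° and lift, then go above the box.

```bash
python3 -m crank '[0,0,-0.184,0,0,-15,1, 0,0,-0.184,0,0,-15,1, 0,0,-0.184,0,0,-15,1, 0,0,-0.184,0,0,-15,1, 0,0,-0.184,0,0,0,1]'; python3 -m crank '[0,0,-0.184,0,0,0,1, 0,0,-0.184,0,0,0,1, 0,0,-0.184,0,0,0,1]'
cat >> h.py <<'E'
def delta(p,yaw=None):
    "tool-frame shift (mm) to world point p, turn about tool z (rad) to yaw"
    o=get_obs();Rt=R.from_euler('xyz',o["orientation"],degrees=True)
    d=Rt.inv().apply(np.array(p)-o["tool_pos"])*1000
    print("tcp",np.round(o["tool_pos"],4),"rpy",np.round(o["orientation"],2),"shift",np.round(d,1),end=" ")
    if yaw is not None: print("turn z",round(-np.radians((yaw-o["orientation"][2]+180)%360-180),4),end=" ")
    print("t",round(o["clock"],2),"F",np.round(o["force"],1))
E
python3 - <<'E'
from h import *
delta([.556,.016,.25],-69.2)
m=eyes.camera_model("wrist");E=np.array(m["extrinsics"]);o=get_obs();Rt=R.from_euler('xyz',o["orientation"],degrees=True).as_matrix()
print("cam in tool",Rt.T@(E[:3,3]-o["tool_pos"]),"axes\n",np.round(Rt.T@E[:3,:3],3),m["fx"])
E
```

```text
clock: 1.42
tool_pos: [0.301, -0.6049, 0.2518]
orientation: [-179.9, -0.1, -100.5]
force: [0.2, 0.5, 0.1]
opening: 0.0877
gripper_force: 0.0
clock: 1.8
tool_pos: [0.3007, -0.6043, 0.2502]
orientation: [-180.0, -0.0, -68.9]
force: [0.5, -0.1, 0.3]
opening: 0.0879
gripper_force: 0.0
tcp [ 0.3007 -0.6043  0.2502] rpy [-180.     -0.    -68.85] shift [-4.864e+02 -4.618e+02  2.000e-01] turn z 0.0061 t 1.8 F [ 0.5 -0.1  0.3]
cam in tool [ 0.06770388  0.00079172 -0.19323808] axes
 [[-0.001 -0.968 -0.253]
 [ 1.    -0.001 -0.001]
 [ 0.001 -0.253  0.968]] 350.57235749720195
```

```bash
python3 -m crank '[0,0,0,-44,-42,0,1, 0,0,0,-44,-42,0,1, 0,0,0,-44,-42,0,1, 0,0,0,-44,-42,0,1, 0,0,0,-44,-42,0,1]' >/dev/null;python3 -m crank '[0,0,0,-44,-42,0,1, 0,0,0,-44,-42,0,1, 0,0,0,-44,-42,0,1, 0,0,0,-44,-42,0,1, 0,0,0,-44,-42,0,1]' >/dev/null;python3 -m crank '[0,0,0,-40,-38,0,1, 0,0,0,0,0,0,1,0,0,0,0,0,0,1]'
python3 - <<'E'
from h import *
im=eyes.snapshot("wrist");cv2.imwrite("pics/w1.png",im)
for t in("box_grip","entry","slot_end","box"):
    z={"box_grip":.052,"entry":.023,"slot_end":.051,"box":.005}[t]
    for d in spotter.place_of("wrist",t)[:2]: print(t,np.round(d["location"]),round(d["p"],2),np.round(onz("wrist",d["location"],z),4))
for d in spotter.outline_of("wrist","box")[:2]: print(d["rect"],d["p"])
delta([.556,.016,.25],-69.2)
E
```

```text
clock: 3.42
tool_pos: [0.5582, 0.0072, 0.25]
orientation: [180.0, -0.0, -69.2]
force: [-0.1, 0.2, -0.3]
opening: 0.0878
gripper_force: 0.0
box_grip [316. 172.] 0.78 [0.5573 0.0147 0.052 ]
entry [320. 200.] 0.83 [0.5391 0.0509 0.023 ]
slot_end [318. 207.] 0.58 [0.5408 0.0521 0.051 ]
slot_end [360.  81.] 0.23 [ 0.5479 -0.0944  0.051 ]
box [318. 165.] 0.83 [0.5553 0.0131 0.005 ]
[292.0, 135.6, 53.8, 76.1] 0.94
tcp [0.5583 0.0062 0.2505] rpy [-179.97   -0.    -69.28] shift [-10.   -1.3   0.5] turn z -0.0014 t 3.73 F [-0.2 -0.2 -0. ]
```

View pics/w1.png

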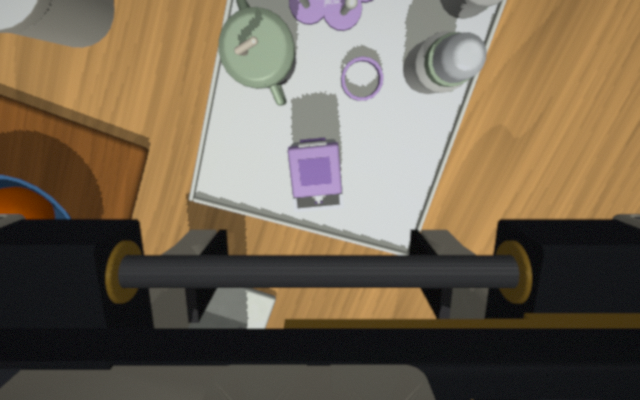

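The wrist view shows the box's lid centred at (315,170), with its plate at (319,200). It is nearly square to the image, and its surroundings are clear. I'll get exact pose from the lid's colour mask.

```bash
cat >> h.py <<'E'
def lid(ztop):
    im=eyes.snapshot("wrist");hsv=cv2.cvtColor(im,cv2.COLOR_BGR2HSV)
    m=cv2.inRange(hsv,(122,45,60),(155,255,255));m=cv2.morphologyEx(m,cv2.MORPH_OPEN,np.ones((5,5),np.uint8))
    cs=[c for c in cv2.findContours(m,0,2)[0] if cv2.contourArea(c)>900]
    c=min(cs,key=lambda c:abs(c.reshape(-1,2).mean(0)-[317,190]).sum())
    P=np.array([onz("wrist",p,ztop)[:2] for p in c.reshape(-1,2)],np.float32)
    r=cv2.minAreaRect(P*1000);print(c.reshape(-1,2).min(0),c.reshape(-1,2).max(0),r,"edge yaw mod 90",r[2]%90);return r
E
python3 - <<'E'
from h import *
lid(.067);delta([.557,.0145,.25],-69.2)
E
```

```text
[289 144] [340 197] ((559.9991455078125, 11.44009780883789), (53.59319305419922, 56.100372314453125), 26.28374481201172) edge yaw mod 90 26.28374481201172
tcp [0.5583 0.0063 0.2504] rpy [-179.98   -0.    -69.27] shift [-8.1 -1.7  0.4] turn z -0.0012 t 3.77 F [-0.5 -0.2 -0.5]
```

```bash
python3 -m crank '[0,0,-0.09,-5,0,40,1, 0,0,0,0,0,40,1, 0,0,0,0,0,0,1]'
python3 - <<'E'
from h import *
r=lid(.067);
for d in spotter.place_of("wrist","box_grip")[:2]: print(np.round(d["location"]),round(d["p"],2),np.round(onz("wrist",d["location"],.052),4))
delta([.557,.0145,.034],-64.5)
E
```

```text
clock: 4.15
tool_pos: [0.5545, 0.0109, 0.1677]
orientation: [179.7, 0.1, -64.1]
force: [0.0, -0.2, 1.6]
opening: 0.0879
gripper_force: 0.0
[279 149] [342 213] ((562.3947143554688, 12.019969940185547), (54.114280700683594, 56.644927978515625), 25.885204315185547) edge yaw mod 90 25.885204315185547
[311. 178.] 0.62 [0.5635 0.0126 0.052 ]
tcp [0.5574 0.0114 0.1714] rpy [-1.7996e+02 -5.0000e-02 -6.4050e+01] shift [ -3.1  -0.9 137.4] turn z 0.0078 t 4.25 F [-0.6 -0.7  1.3]
```

```bash
python3 -m crank '[0,0,0,2,-5,46,1, 0,0,0,0,0,46,1, 0,0,0,0,0,30,1, 0,0,0,0,0,16,1, 0,0,0,0,0,0,1]'; python3 -m crank '[0,0,0,0,0,0,0, 0,0,0,0,0,0,0, 0,0,0,0,0,0,0, 0,0,0,0,0,0,0, 0,0,0,0,0,0,0]'
```

```text
clock: 4.88
tool_pos: [0.5626, 0.0122, 0.0326]
orientation: [-180.0, -0.0, -64.0]
force: [0.7, -0.1, 0.4]
opening: 0.0875
gripper_force: 0.0
clock: 5.5
tool_pos: [0.5621, 0.0121, 0.0323]
orientation: [-180.0, -0.0, -64.0]
force: [0.4, -0.6, 0.4]
opening: 0.0435
gripper_force: 0.0
```

Run:
```python
from h import *
for c in("wrist","side"):
    im=eyes.snapshot(c);
    if c=="side": im=cv2.resize(im[150:310,220:420],(800,640))[:600]
    cv2.imwrite(f"pics/g_{c}.png",im)
w=cv2.imread("pics/g_wrist.png");s=cv2.imread("pics/g_side.png")
cv2.imwrite("pics/g.png",np.hstack([cv2.resize(w,(480,300)),cv2.resize(s,(320,300))]))
o=get_obs();print(o["opening"],o["gripper_force"],o["clock"])
```

```text
0.03502540415111403 0.0 5.6
```

View pics/g.png

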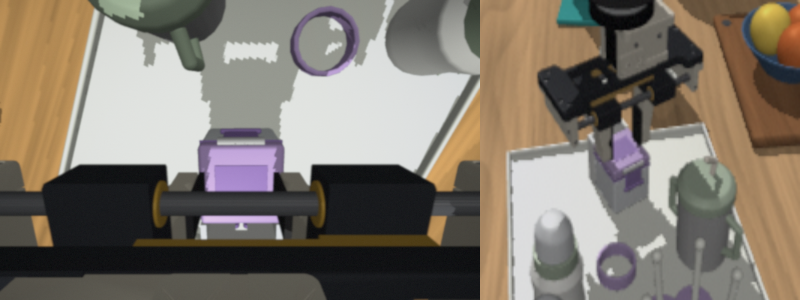

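```bash
python3 -m crank '[0,0,0,0,0,0,0, 0,0,0,0,0,0,0]'
python3 - <<'E'
from h import *
s=eyes.snapshot("side");w=eyes.snapshot("wrist")
a=cv2.resize(s[190:270,270:350],(400,400),interpolation=cv2.INTER_CUBIC);b=cv2.resize(w[150:320,230:400],(400,400),interpolation=cv2.INTER_CUBIC)
cv2.imwrite("pics/g2.png",np.hstack([a,b]))
print(proj("side",get_obs()["tool_pos"]),proj("wrist",get_obs()["tool_pos"]),get_obs()["opening"])
E
```

```text
clock: 5.85
tool_pos: [0.562, 0.0121, 0.0321]
orientation: [180.0, 0.0, -64.0]
force: [0.7, 0.6, -1.5]
opening: 0.0151
gripper_force: 0.0
[309.10569067 235.34882768] [317.29869482 223.23608087] 0.0071795999190930795
```

View pics/g2.png

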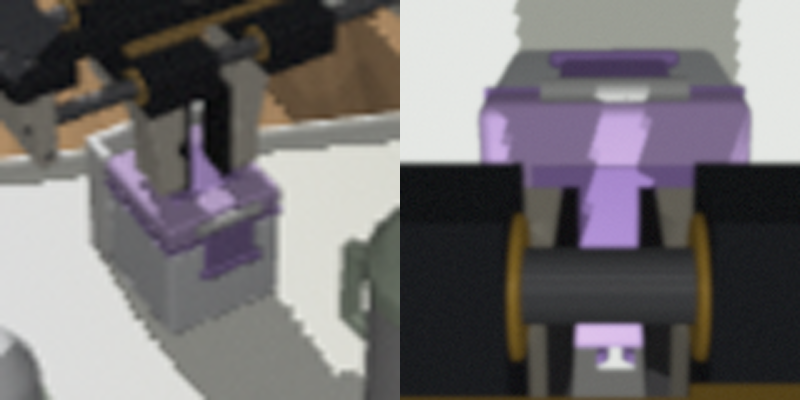

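Run:
```python
from h import *
f=lambda p:(proj("side",p)-[270,190])*5
g=lambda p:(proj("wrist",p)-[230,150])*400/170
yaw=np.radians(116);B=np.array([.5624,.012,.005])-R.from_euler('z',yaw).apply([-.008,0,0])
for n,p in dict(lidFL=(-.036,.028,.062),lidFR=(-.036,-.028,.062),lidBL=(.02,.028,.062),lidBR=(.02,-.028,.062),botFL=(-.036,.028,0),plateTL=(.036,.028,.062),plateBL=(.036,.028,0)).items():
    w=B+R.from_euler('z',yaw).apply(p);print(n,np.round(w,3),f(w).round(),g(w).round())
print(f([.562,.012,.067]),f([.562,.012,.032]))
```

```text
lidFL [ 0.55  -0.025  0.067] [171. 227.] [345.  95.]
lidFR [ 0.6   -0.001  0.067] [287. 180.] [61. 96.]
lidBL [0.525 0.025 0.067] [106. 151.] [334. 348.]
lidBR [0.575 0.049 0.067] [218. 109.] [ 73. 348.]
botFL [ 0.55  -0.025  0.005] [174. 335.] [308.  40.]
plateTL [0.518 0.039 0.067] [ 89. 131.] [331. 413.]
plateBL [0.518 0.039 0.005] [ 95. 237.] [301. 283.]
[194.87080938 165.67143043] [195.56301488 227.12068712]
```

```bash
python3 -m crank '[0,0,0,0,0,-30,0, 0,0,0,0,0,-40,0, 0,0,0,0,0,0,0]'
python3 - <<'E'
from h import *
s=eyes.snapshot("side");w=eyes.snapshot("wrist");o=get_obs()
for c,im in(("side",s),("wrist",w)):
    print(c,proj(c,o["tool_pos"]))
a=cv2.resize(s[160:270,260:370],(400,400),interpolation=cv2.INTER_CUBIC);b=cv2.resize(w[120:320,220:420],(400,400),interpolation=cv2.INTER_CUBIC)
f=((proj("side",o["tool_pos"])-[260,160])*400/110).astype(int);g=((proj("wrist",o["tool_pos"])-[220,120])*2).astype(int)
cv2.drawMarker(a,tuple(map(int,f)),(0,0,255),0,12);cv2.drawMarker(b,tuple(map(int,g)),(0,0,255),0,12)
cv2.imwrite("pics/g3.png",np.hstack([a,b]));print(o["opening"])
E
```

```text
clock: 6.32
tool_pos: [0.5644, 0.0127, 0.1055]
orientation: [-179.7, -0.1, -64.0]
force: [1.1, -0.5, -1.6]
opening: 0.0003
gripper_force: 0.0
side [308.85284867 209.91036453]
wrist [317.24855213 223.23046533]
0.00043479933514299954
```

View pics/g3.png

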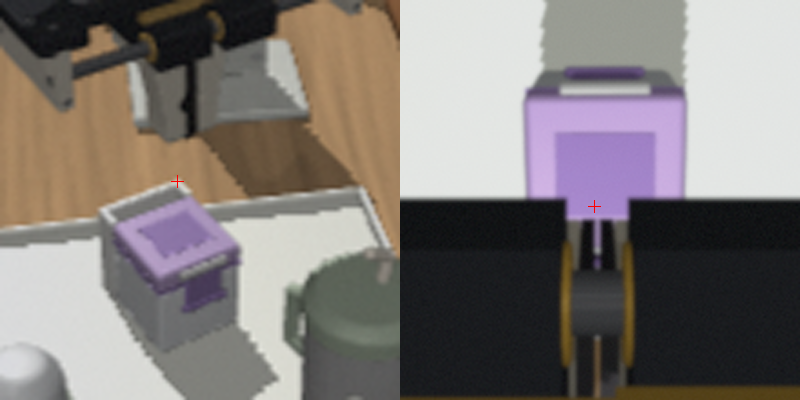

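The picture shows the real fingertips at crop (182,135), well above the reported TCP (red cross, 177,182). The fingers only closed over the lid. The box at crop (178,235) has not moved. I'll work out how large the offset is.

```bash
python3 -m crank '[0,0,0,0,0,0,1, 0,0,0,0,0,0,1, 0,0,0,0,0,0,1, 0,0,0,0,0,0,1, 0,0,0,0,0,0,1]' >/dev/null; python3 -m crank '[0,0,0,0,0,0,1, 0,0,0,0,0,0,1, 0,0,0,0,0,0,1, 0,0,0,0,0,0,1, 0,0,0,0,0,0,1]'
python3 - <<'E'
from h import *
print("grip_depth",ctrl.grip_depth)
s=eyes.snapshot("side");o=get_obs();t=o["tool_pos"]
for z in np.arange(.105,.16,.005): print(round(z,3),((proj("side",[t[0],t[1],z])-[260,160])*400/110).round())
a=cv2.resize(s[140:290,220:400],(720,600),interpolation=cv2.INTER_CUBIC)
Rt=R.from_euler('xyz',o["orientation"],degrees=True)
for sy in(-.044,.044):
  for dz in(0,-.035):
    p=t+Rt.apply([0,sy,dz]);q=(proj("side",p)-[220,140])*4
    cv2.drawMarker(a,tuple(map(int,q)),(0,0,255) if dz==0 else (0,255,0),0,12)
cv2.imwrite("pics/g4.png",a);lid(.067);print(o["opening"])
E
```

```text
clock: 7.68
tool_pos: [0.562, 0.0121, 0.1022]
orientation: [-180.0, 0.0, -64.0]
force: [1.0, 0.4, -0.1]
opening: 0.087
gripper_force: 0.0
grip_depth 0.0188
0.105 [178. 178.]
0.11 [177. 171.]
0.115 [177. 164.]
0.12 [177. 157.]
0.125 [177. 150.]
0.13 [177. 143.]
0.135 [177. 135.]
0.14 [177. 128.]
0.145 [177. 121.]
0.15 [177. 113.]
0.155 [177. 106.]
0.16 [177.  98.]
[280 164] [360 244] ((560.5480346679688, 10.707901000976562), (53.60809326171875, 56.617759704589844), 26.09092140197754) edge yaw mod 90 26.09092140197754
0.0873692969963296
```

View pics/g4.png

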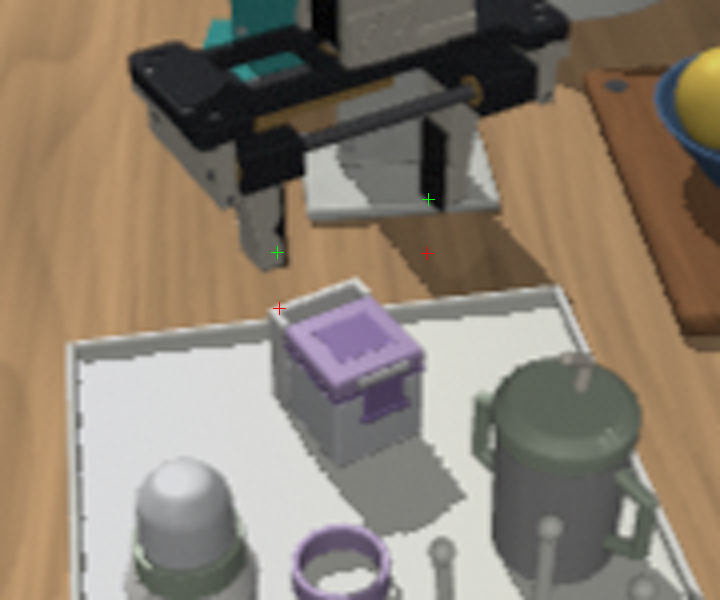

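The open fingertips at (285,262) and (440,210) match the green marks, so the real tips sit about 33 mm above the reported TCP. I'll go 102 mm lower and grip there, watching the force.

```bash
python3 -m crank '[0,0,0,1,1,46,1, 0,0,0,0,0,30,1, 0,0,0,0,0,14,1, 0,0,0,0,0,6,1, 0,0,0,0,0,6,1]'; python3 -m crank '[0,0,0,0,0,0,0, 0,0,0,0,0,0,0, 0,0,0,0,0,0,0, 0,0,0,0,0,0,0, 0,0,0,0,0,0,0]'
```

```text
clock: 8.4
tool_pos: [0.5625, 0.0111, 0.0008]
orientation: [-179.9, -0.0, -64.0]
force: [0.7, 0.2, 0.9]
opening: 0.0877
gripper_force: 0.0
clock: 9.02
tool_pos: [0.5617, 0.0108, 0.0005]
orientation: [-180.0, -0.0, -64.0]
force: [-1.3, 0.8, 3.2]
opening: 0.0559
gripper_force: 30.0
```

Gripped: opening 55.9 mm, 30 N. Next I'll lift and turn so the wrist camera faces the stand.

```bash
python3 -m crank '[0,0,0,0,0,-25,0, 0,0,0,0,0,-50,0, 0,0,0,0,0,-55,0, 0,0,0,0,0,-60,0, 0,0,0,0,0,-60,0]' ; python3 -m crank '[0,0,-0.18,-30,-40,0,0, 0,0,-0.18,-22,-43,0,0, 0,0,-0.18,0,0,0,0, 0,0,-0.18,0,0,0,0, 0,0,-0.18,0,0,0,0]' >/dev/null; python3 -m crank '[0,0,-0.18,0,0,0,0, 0,0,-0.18,0,0,0,0, 0,0,-0.18,0,0,0,0, 0,0,-0.18,0,0,0,0, 0,0,-0.18,0,0,0,0]'>/dev/null; python3 -m crank '[0,0,-0.18,0,0,0,0, 0,0,-0.18,0,0,0,0, 0,0,-0.18,0,0,0,0, 0,0,-0.18,0,0,0,0, 0,0,0,0,0,0,0]'
python3 - <<'E'
from h import *
im=eyes.snapshot("wrist");cv2.imwrite("pics/s1.png",im)
for t,z in(("slot_mid",.152),("stand",0),("box_grip",.2)):
    for d in spotter.place_of("wrist",t)[:2]: print(t,np.round(d["location"]),round(d["p"],2),np.round(onz("wrist",d["location"],z),4))
for d in spotter.outline_of("wrist","stand")[:2]: print(d["rect"],d["p"])
delta([.608,.1,.25])
print(proj("wrist",[.608,.25,.152]))
E
```

```text
clock: 9.65
tool_pos: [0.5609, 0.0108, 0.2518]
orientation: [180.0, 0.0, -64.1]
force: [2.6, -0.8, -2.6]
opening: 0.0558
gripper_force: 30.0
clock: 11.52
tool_pos: [0.6057, 0.0984, 0.2495]
orientation: [-179.9, 0.0, 80.3]
force: [0.1, 0.1, -1.9]
opening: 0.0557
gripper_force: 30.0
stand [294.  18.] 0.7 [0.606 0.263 0.   ]
box_grip [318. 266.] 0.97 [0.5961 0.0472 0.2   ]
[234.9, 0.0, 125.9, 72.6] 0.7
tcp [0.606  0.0984 0.25  ] rpy [-179.99    0.     80.21] shift [1.9 1.7 0. ] t 11.78 F [ 0.2  0.1 -1.8]
[286.8695834  -11.03981367]
```

```bash
python3 -m crank '[0,0.18,0,0,0,0,0, 0,0.18,0,0,0,0,0, 0,0.18,0,0,0,0,0, 0,0.18,0,0,0,0,0, 0,0,0,0,0,0,0]'
python3 - <<'E'
from h import *
im=eyes.snapshot("wrist");cv2.imwrite("pics/s2.png",im)
for t,z in(("slot_mid",.152),("stand",0)):
    for d in spotter.place_of("wrist",t)[:2]: print(t,np.round(d["location"]),round(d["p"],2),np.round(onz("wrist",d["location"],z),4))
for d in spotter.outline_of("wrist","stand")[:2]: print(d["rect"],d["p"])
delta([.608,.1,.25])
p=proj("wrist",[.608,.25,.152]);print(p)
u,v=int(p[0])-80,max(0,int(p[1])-70);print(u,v)
cv2.imwrite("pics/s2c.png",cv2.resize(im[v:v+120,u:u+160],(800,600),interpolation=cv2.INTER_CUBIC))
E
```

```text
clock: 12.4
tool_pos: [0.6113, 0.1197, 0.2742]
orientation: [-177.7, -38.5, 76.2]
force: [-0.8, -0.3, -3.0]
opening: 0.056
gripper_force: 30.0
slot_mid [208.  39.] 0.78 [0.5322 0.4264 0.152 ]
slot_mid [290. 136.] 0.68 [0.6069 0.2639 0.152 ]
stand [303. 192.] 0.62 [0.6096 0.2662 0.    ]
stand [238. 114.] 0.57 [0.5321 0.4262 0.    ]
[168.2, 10.7, 111.1, 131.6] 0.8
[246.7, 105.6, 98.4, 96.7] 0.78
tcp [0.61   0.1223 0.2735] rpy [-177.69  -38.36   76.58] shift [-31.9   3.4   4.6] t 12.6 F [-0.4  0.5 -2.1]
[294.94264283 147.59684953]
214 77
```

View pics/s2c.png

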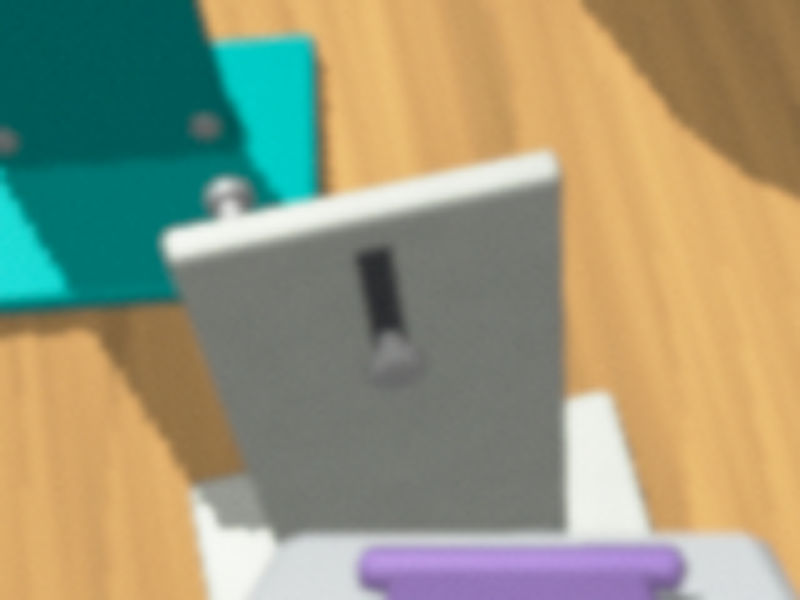

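The crop shows the white upright's front-top corners at about (178,264) and (557,182), the slot's top end at (374,252) and the stud head centred at about (395,362), low in the slot. I'll take a settled picture, register these points in it and solve for the stand and stud poses.

```bash
cat > fit.py <<'E'
from h import *
from scipy.optimize import least_squares
old=cv2.imread("pics/s2.png",0);o1=get_obs()["tool_pos"];im=eyes.snapshot("wrist");cv2.imwrite("pics/s3.png",im);g=cv2.cvtColor(im,cv2.COLOR_BGR2GRAY)
u,v=214,77
tpl=old[v+20:v+100,u+25:u+120];r=cv2.matchTemplate(g,tpl,cv2.TM_CCOEFF_NORMED);_,mx,_,loc=cv2.minMaxLoc(r);sh=np.array(loc)-[u+25,v+20];print("shift",sh,mx)
crop=np.array([(178,264),(557,182),(374,252),(395,366),(165,236),(552,154)],float)
px=(crop+.5)/5-.5+[u,v]+sh
c=cv2.cornerSubPix(g,px[[0,1]].astype(np.float32),(3,3),(-1,-1),(3,100,.01));print("sub",np.round(c-px[:2],2))
m=lambda p:proj("wrist",p)
def S(q,p): return np.array([q[0],q[1],0])+R.from_euler('z',q[2]).apply(p)
# q: x,y,yaw, studz
def res(q):
    pts=[(0,.04,.184),(0,-.04,.184),None,(-.01,0,q[3]),(.008,.04,.184),(.008,-.04,.184)]
    return np.concatenate([m(S(q,p))-px[i] for i,p in enumerate(pts) if p is not None])
s=least_squares(res,[.607,.25,np.pi/2,.14],x_scale=[.01,.01,.1,.01])
print("stand",s.x[:2],np.degrees(s.x[2]),"stud z",s.x[3],"res",s.fun.round(2))
print("slot top z: see",[ (z,m(S(s.x,(0,0,z))).round(1)) for z in(.17,.175,.18)],px[2])
print("top cam pred:",proj("top",S(s.x,(0,.04,.184))),proj("top",S(s.x,(0,-.04,.184))),"side:",proj("side",S(s.x,(0,.04,.184))),proj("side",S(s.x,(0,-.04,.184))),proj("side",S(s.x,(-.01,0,s.x[3]))))
delta([.608,.1,.25])
E
python3 fit.py
```

```text
shift [2 1] 0.9944816827774048
sub [[-2.42 -1.88]
 [ 0.39 -1.22]]
stand [0.60695341 0.25979614] 91.44004116985705 stud z 0.147094332728272 res [-2.46  0.88  2.17 -0.11  0.27 -0.05 -1.12 -0.22  1.19 -0.94]
slot top z: see [(0.17, array([290.7, 130.7])), (0.175, array([290.2, 127.9])), (0.18, array([289.7, 124.9]))] [290.4 128. ]
top cam pred: [242.04869473 197.72661158] [241.88398428 166.09791921] side: [302.762418   122.42228486] [334.74482891 120.8955216 ] [319.20632939 136.96771251]
tcp [0.6099 0.1227 0.2736] rpy [-177.69  -38.39   76.6 ] shift [-32.3   3.6   4.4] t 12.65 F [-0.5  0.4 -2. ]
```

Run:
```python
from h import *
S=lambda p:np.array([.607,.2598,0])+R.from_euler('z',91.4,degrees=True).apply(p)
for z in(.131,.135,.14,.145,.15,.173,.175,.184): print(z,"front",proj("side",S((0,0,z))).round(1),"head face",proj("side",S((-.01,0,z))).round(1))
s=cv2.imread("pics/side0.png",0);print(s[118:150,316:325])
w=cv2.imread("pics/s3.png",0);print(w[124:160,286:304])
```

```text
0.131 front [318.7 140.9] head face [319.2 142.7]
0.135 front [318.7 139.5] head face [319.2 141.3]
0.14 front [318.7 137.7] head face [319.2 139.5]
0.145 front [318.7 135.9] head face [319.2 137.7]
0.15 front [318.7 134.1] head face [319.2 135.9]
0.173 front [318.8 125.8] head face [319.3 127.5]
0.175 front [318.8 125. ] head face [319.3 126.7]
0.184 front [318.8 121.7] head face [319.3 123.4]
[[128 126 122 118 116 113 120 163 192]
 [125 123 111  86  83  91 104 129 173]
 [ 89  88  83  75  70  79  96 111 139]
 [115 114 113 114 112 126 146 142 148]
 [146 144 141 139 136 132 135 131 130]
 [112 111 110 110 106 105 105 106 104]
 [100  99  98  96  97  98  98  99  97]
 [ 98  99  98  98  98  97  99  99  98]
 [ 99  90  70  64  74  90  97  98  99]
 [ 98  85  48  40  60  89  98  98  98]
 [ 99  84  45  35  58  90 100  99  99]
 [ 98  85  42  36  57  89  98 100  98]
 [ 98  83  44  35  57  88  97  99  98]
 [ 97  84  44  35  57  89 100  98  99]
 [ 97  85  45  36  57  91 100  97  98]
 [ 96  84  46  37  59  89  99  97  95]
 [ 99  84  45  37  59  89 100  97  97]
 [ 98  83  47  35  57  89  98  96  96]

[... 2547 characters left out ...]
115 111 110 110 114 118]
 [118 114 113 111 115 119 117 115 112 110 109 108 108 108 107 109 116 118]
 [115 116 116 112 113 114 112 108 107 107 106 105 105 106 107 111 115 119]
 [116 118 116 114 111 109 107 105 105 104 103 104 105 108 111 115 115 116]
 [116 117 118 116 112 110 107 106 105 106 106 108 108 111 113 115 116 116]
 [118 118 118 118 116 114 111 110 110 111 110 111 113 114 114 115 116 117]
 [118 118 118 118 118 117 115 115 114 115 115 115 116 117 117 117 117 116]
 [118 118 119 116 118 117 117 116 116 116 116 116 117 116 116 115 117 116]
 [117 117 117 118 117 117 117 116 117 118 117 116 117 116 116 115 116 116]
 [117 117 116 117 117 117 117 117 116 115 116 115 115 116 117 116 116 117]]
```

Vision puts the front face at y≈0.260, x≈0.607, yaw ≈91.4°, and the stud at z≈0.139–0.147. I'll feel for the stud's height. First, untilt and turn to face the stand.

```bash
python3 -m crank '[0,-0.18,0,0,0,0,0, 0,-0.18,0,0,0,0,0, 0,-0.18,0,0,0,0,0, 0,-0.18,0,0,0,0,0, 0,0,0.18,0,0,0,0]'; for i in 1 2 3; do :; done; python3 -m crank '[0,0,0.18,0,0,0,0,0,0,0.18,0,0,0,0,0,0,0.18,0,0,0,0,0,0,0.18,0,0,0,0,0,0,0.18,0,0,0,0]'>/dev/null; python3 -m crank '[0,0,0.18,0,0,0,0,0,0,0.18,0,0,0,0,0,0,0.18,0,0,0,0,0,0,0.18,0,0,0,0,0,0,0.18,0,0,0,0]'>/dev/null; python3 -m crank '[0,0,0.18,0,0,0,0,0,0,0.18,0,0,0,0,0,0,0.18,0,0,0,0,0,0,0.18,0,0,0,0,0,0,0,0,0,0,0]'
python3 -c "
from h import *
delta([.608,.17,.1655],-88.6)"
```

```text
clock: 13.28
tool_pos: [0.6099, 0.1265, 0.2723]
orientation: [-178.7, 3.3, 67.9]
force: [-1.4, -0.5, -2.4]
opening: 0.0558
gripper_force: 30.0
clock: 15.15
tool_pos: [0.6102, 0.1232, 0.274]
orientation: [177.2, -1.7, -76.5]
force: [0.2, -0.6, -1.6]
opening: 0.0559
gripper_force: 30.0
tcp [0.6102 0.1232 0.274 ] rpy [177.21  -1.7  -76.51] shift [-49.2 -14.  106.5] turn z 0.211 t 15.15 F [ 0.2 -0.6 -1.6]
```

```bash
cat >> h.py <<'E'
def turn(yaw):
    o=get_obs();a=R.from_euler('xyz',o["orientation"],degrees=True);b=R.from_euler('xyz',[180,0,yaw],degrees=True)
    print("rotvec",np.round((a.inv()*b).as_rotvec(),4))
    d=None
E
python3 -c "
from h import *
turn(-88.6)"
```

```text
rotvec [ 0.0454 -0.0348  0.2102]
```

```bash
python3 -m crank '[0.023,-0.017,0.105,0,0,0,0, 0.023,-0.018,0.105,0,0,0,0, 0,0,0,0,0,0,0]'
python3 -c "
from h import *
turn(-88.6);delta([.608,.17,.1655],-88.6)"
```

```text
clock: 15.52
tool_pos: [0.6101, 0.1223, 0.2745]
orientation: [-179.9, 0.0, -88.5]
force: [0.2, -0.2, -1.2]
opening: 0.0556
gripper_force: 30.0
rotvec [-0.001   0.0006  0.0021]
tcp [0.6101 0.1223 0.2745] rpy [-1.7994e+02  4.0000e-02 -8.8480e+01] shift [-47.7   0.9 109. ] turn z 0.0021 t 15.53 F [ 0.2 -0.2 -1.2]
```

```bash
python3 -m crank '[0,0,0,0,0,55,0, 0,0,0,0,0,54,0, 0,0,0,-43,0,0,0, 0,0,0,-43,0,0,0, 0,0,0,0,0,0,0]'
python3 -c "
from h import *
turn(-88.6);delta([.6082,.2088,.1655],-88.6)"
```

```text
clock: 16.15
tool_pos: [0.6086, 0.2111, 0.1645]
orientation: [180.0, -0.0, -88.3]
force: [-0.3, -0.3, -1.9]
opening: 0.056
gripper_force: 30.0
rotvec [ 0.0002 -0.0001  0.0056]
tcp [0.6086 0.2111 0.1645] rpy [ 1.7999e+02 -1.0000e-02 -8.8280e+01] shift [ 2.3  0.4 -1. ] turn z 0.0056 t 16.15 F [-0.3 -0.3 -1.9]
```

```bash
python3 -m crank '[0,0,0,0,0,6,0, 0,0,0,0,0,4,0, 0,0,0,0,0,1,0, 0,0,0,0,0,0,0]'; for k in 1; do python3 -m crank '[0,0,0,0,0,1,0, 0,0,0,0,0,1,0, 0,0,0,0,0,0,0]'; python3 -m crank '[0,0,0,0,0,1,0, 0,0,0,0,0,0,0]'; done
```

```text
clock: 16.65
tool_pos: [0.6087, 0.2075, 0.1541]
orientation: [-180.0, 0.0, -88.8]
force: [-0.1, -0.1, -2.3]
opening: 0.0557
gripper_force: 30.0
clock: 17.02
tool_pos: [0.6086, 0.208, 0.152]
orientation: [-180.0, 0.0, -88.8]
force: [-1.7, -0.4, -2.1]
opening: 0.0558
gripper_force: 30.0
clock: 17.27
tool_pos: [0.6085, 0.208, 0.151]
orientation: [-180.0, 0.0, -88.8]
force: [0.5, 0.2, -2.1]
opening: 0.056
gripper_force: 30.0
```

```bash
python3 -m crank '[0,0,0,0,0,1,0, 0,0,0,0,0,0,0]'; python3 -m crank '[0,0,0,0,0,1,0, 0,0,0,0,0,0,0]'
```

```text
clock: 17.52
tool_pos: [0.6085, 0.208, 0.15]
orientation: [-180.0, 0.0, -88.8]
force: [-0.9, 0.9, -2.1]
opening: 0.056
gripper_force: 30.0
clock: 17.77
tool_pos: [0.6085, 0.208, 0.1489]
orientation: [-180.0, 0.0, -88.8]
force: [-0.3, -1.2, -1.8]
opening: 0.0557
gripper_force: 30.0
```

```bash
python3 -m crank '[0,0,0,0,0,1,0, 0,0,0,0,0,0,0]'|grep -E "pos|force:"|head -2; python3 -m crank '[0,0,0,0,0,1,0, 0,0,0,0,0,0,0]'|grep -E "pos|force:"|head -2
```

```text
tool_pos: [0.6085, 0.208, 0.1479]
force: [-1.0, 0.0, -1.7]
tool_pos: [0.6085, 0.208, 0.147]
force: [-1.4, -0.4, -2.0]
```

```bash
python3 -m crank '[0,0,0,0,0,1,0, 0,0,0,0,0,0,0]'|grep -E "pos|force:"|head -2; python3 -m crank '[0,0,0,0,0,1,0, 0,0,0,0,0,0,0]'|grep -E "pos|force:"|head -2
```

```text
tool_pos: [0.6085, 0.208, 0.1459]
force: [0.8, -0.3, -2.3]
tool_pos: [0.6085, 0.208, 0.1449]
force: [-0.6, -0.1, -2.8]
```

```bash
python3 -m crank '[0,0,0,0,0,1,0, 0,0,0,0,0,0,0]'|grep -E "pos|force:"|head -2; python3 -m crank '[0,0,0,0,0,1,0, 0,0,0,0,0,0,0]'|grep -E "pos|force:"|head -2
```

```text
tool_pos: [0.6085, 0.208, 0.144]
force: [-0.3, 0.3, -1.5]
tool_pos: [0.6085, 0.208, 0.1429]
force: [0.1, 0.2, -1.7]
```

```bash
python3 -m crank '[0,0,0,0,0,1,0, 0,0,0,0,0,0,0]'|grep -E "pos|force:"|head -2; python3 -m crank '[0,0,0,0,0,1,0, 0,0,0,0,0,0,0]'|grep -E "pos|force:"|head -2
```

```text
tool_pos: [0.6087, 0.2081, 0.1422]
force: [0.2, 0.1, -0.6]
tool_pos: [0.6088, 0.208, 0.1417]
force: [-1.7, -0.6, 4.0]
```

Contact puts the head top at box bottom ≈0.147, so the stud is at z≈0.1405. That agrees with the pictures. I'll back out, drop to entry height and approach.

```bash
python3 -m crank '[0,0,0,0,0,-3,0, 0,0,0,16,0,0,0, 0,0,0,0,0,13,0, 0,0,0,0,0,13,0, 0,0,0,0,0,0,0]'
python3 -c "
from h import *
turn(-88.6);delta([.6082,.1988,.118],-88.6)"
```

```text
clock: 20.4
tool_pos: [0.6078, 0.1914, 0.1159]
orientation: [179.8, -0.1, -88.8]
force: [-0.3, -0.6, -1.7]
opening: 0.0557
gripper_force: 30.0
rotvec [ 0.0029 -0.0009 -0.0034]
tcp [0.6078 0.1914 0.1159] rpy [ 1.7984e+02 -5.0000e-02 -8.8800e+01] shift [-7.4 -0.6 -2.1] turn z -0.0034 t 20.4 F [-0.3 -0.6 -1.7]
```

```bash
python3 -m crank '[0,0,0,-5,0,0,0, 0,0,0,0,0,0,0, 0,0,0,0,0,0,0]'
python3 -c "
from h import *
turn(-88.6);delta([.6082,.1988,.118],-88.6)"
```

```text
clock: 20.78
tool_pos: [0.609, 0.1973, 0.1184]
orientation: [-180.0, 0.1, -88.8]
force: [-0.2, -0.0, -1.5]
opening: 0.0557
gripper_force: 30.0
rotvec [-0.0007  0.0009 -0.0028]
tcp [0.609  0.1973 0.1184] rpy [-1.7996e+02  5.0000e-02 -8.8760e+01] shift [-1.5  0.7  0.4] turn z -0.0028 t 20.77 F [-0.2 -0.  -1.5]
```

```bash
python3 -m crank '[0,0,0,-3,0.7,0.3,0, 0,0,0,-2,0,0,0, 0,0,0,0,0,0,0]'|grep -E "pos|force:"|head -2; python3 -m crank '[0,0,0,-1.5,0,0,0, 0,0,0,0,0,0,0]'|grep -E "pos|force:"|head -2
```

```text
tool_pos: [0.608, 0.2022, 0.1178]
force: [0.7, -0.1, -1.6]
tool_pos: [0.608, 0.2036, 0.1177]
force: [-0.2, 0.3, -2.4]
```

```bash
python3 -m crank '[0,0,0,-1.5,0,0,0, 0,0,0,0,0,0,0]'|grep -E "pos|force:"|head -2; python3 -m crank '[0,0,0,-1,0,0,0, 0,0,0,0,0,0,0]'|grep -E "pos|force:"|head -2
```

```text
tool_pos: [0.608, 0.2051, 0.1178]
force: [0.5, -0.8, -1.6]
tool_pos: [0.608, 0.2061, 0.1178]
force: [0.2, 0.8, -2.2]
```

```bash
python3 -m crank '[0,0,0,-1,0,0,0, 0,0,0,0,0,0,0]'|grep -E "pos|force:"|head -2; python3 -m crank '[0,0,0,-1,0,0,0, 0,0,0,0,0,0,0]'|grep -E "pos|force:"|head -2
```

```text
tool_pos: [0.6079, 0.2071, 0.1177]
force: [-0.2, 0.3, -2.8]
tool_pos: [0.6079, 0.2081, 0.1178]
force: [-0.1, -0.4, -2.9]
```

```bash
python3 -m crank '[0,0,0,-1,0,0,0, 0,0,0,0,0,0,0]'|grep -E "pos|force:"|head -2; python3 -m crank '[0,0,0,-1,0,0,0, 0,0,0,0,0,0,0]'|grep -E "pos|force:"|head -2
```

```text
tool_pos: [0.6079, 0.2091, 0.1177]
force: [0.6, -0.4, -2.1]
tool_pos: [0.6079, 0.2101, 0.1177]
force: [0.6, -0.3, -1.5]
```

```bash
python3 -m crank '[0,0,0,-1,0,0,0, 0,0,0,0,0,0,0]'|grep -E "pos|force:"|head -2; python3 -m crank '[0,0,0,-1,0,0,0, 0,0,0,0,0,0,0]'|grep -E "pos|force:"|head -2
```

```text
tool_pos: [0.6078, 0.2111, 0.1178]
force: [-0.7, -0.3, -2.1]
tool_pos: [0.6078, 0.2121, 0.1178]
force: [0.1, -0.7, -2.0]
```

```bash
python3 -m crank '[0,0,0,-1,0,0,0, 0,0,0,0,0,0,0]'|grep -E "pos|force:"|head -2; python3 -m crank '[0,0,0,-0.7,0,0,0, 0,0,0,0,0,0,0]'|grep -E "pos|force:"|head -2
```

```text
tool_pos: [0.6078, 0.2131, 0.1177]
force: [-1.1, -0.3, -1.7]
tool_pos: [0.6078, 0.2138, 0.1178]
force: [-0.2, -0.5, -2.3]
```

```bash
python3 -m crank '[0,0,0,-0.7,0,0,0, 0,0,0,0,0,0,0]'|grep -E "pos|force:"|head -2; python3 -m crank '[0,0,0,-0.7,0,0,0, 0,0,0,0,0,0,0]'|grep -E "pos|force:"|head -2
```

```text
tool_pos: [0.6078, 0.2145, 0.1178]
force: [0.3, -0.5, -2.4]
tool_pos: [0.6078, 0.2151, 0.1178]
force: [-0.2, -0.5, -2.4]
```

```bash
python3 -m crank '[0,0,0,-0.7,0,0,0, 0,0,0,0,0,0,0]'|grep -E "pos|force:"|head -2
```

```text
tool_pos: [0.6077, 0.2156, 0.1178]
force: [0.5, -1.3, -1.3]
```

```bash
python3 -m crank '[0,0,0,-0.5,0,0,0, 0,0,0,0,0,0,0]'|grep -E "pos|force:"|head -2
```

```text
tool_pos: [0.6077, 0.2156, 0.1178]
force: [-0.6, -3.8, -1.2]
```

The plate has reached the stand face (about 3.5 N) with no contact at the head, so the stud is through the entry. I'll ease off and slide down.

```bash
python3 -m crank '[0,0,0,0.9,0,0,0, 0,0,0,0,0,2,0, 0,0,0,0,0,2,0, 0,0,0,0,0,0,0]'|grep -E "pos|force:"|head -2; python3 -m crank '[0,0,0,0,0,2,0, 0,0,0,0,0,2,0, 0,0,0,0,0,0,0]'|grep -E "pos|force:"|head -2
```

```text
tool_pos: [0.6076, 0.2156, 0.1134]
force: [0.6, -1.7, -2.1]
tool_pos: [0.6076, 0.2156, 0.1094]
force: [-0.4, -1.0, -2.4]
```

```bash
python3 -m crank '[0,0,0,0,0,2,0, 0,0,0,0,0,0,0]'|grep -E "pos|force:"|head -2; python3 -m crank '[0,0,0,0,0,2,0, 0,0,0,0,0,0,0]'|grep -E "pos|force:"|head -2
```

```text
tool_pos: [0.6077, 0.2156, 0.1076]
force: [-0.4, -0.7, -2.1]
tool_pos: [0.6077, 0.2155, 0.1056]
force: [0.4, -0.4, -3.0]
```

```bash
for i in 1; do python3 -m crank '[0,0,0,0,0,1,0, 0,0,0,0,0,0,0]'|grep -E "pos|force:"|head -2; done; python3 -m crank '[0,0,0,0,0,1,0, 0,0,0,0,0,0,0]'|grep -E "pos|force:"|head -2
```

```text
tool_pos: [0.6077, 0.2155, 0.1047]
force: [-0.3, -0.1, -2.7]
tool_pos: [0.6078, 0.2155, 0.1038]
force: [0.5, 0.1, -1.3]
```

```bash
python3 -m crank '[0,0,0,0,0,1,0, 0,0,0,0,0,0,0]'|grep -E "pos|force:"|head -2; python3 -m crank '[0,0,0,0,0,1,0, 0,0,0,0,0,0,0]'|grep -E "pos|force:"|head -2
```

```text
tool_pos: [0.6082, 0.2156, 0.1031]
force: [1.1, -0.1, -0.9]
tool_pos: [0.6084, 0.2155, 0.1021]
force: [2.7, -1.4, 0.1]
```

```bash
python3 -m crank '[0,0,0,0,-0.7,0,0, 0,0,0,0,0,0,0]'|grep -E "pos|force:"|head -2;  python3 -m crank '[0,0,0,0,0,1,0, 0,0,0,0,0,0,0]'|grep -E "pos|force:"|head -2
```

```text
tool_pos: [0.6087, 0.2156, 0.1019]
force: [2.2, -0.9, 1.2]
tool_pos: [0.6087, 0.2155, 0.1008]
force: [4.1, -0.8, 1.0]
```

```bash
python3 -m crank '[0,0,0,0,0,1,0, 0,0,0,0,0,0,0]'|grep -E "pos|force:"|head -2
```

```text
tool_pos: [0.6086, 0.2154, 0.0997]
force: [3.6, -0.0, 0.9]
```

```bash
python3 -m crank '[0,0,0,0,-0.6,0,0, 0,0,0,0,0,1,0,0,0,0,0,0,0,0]'|grep -E "pos|force:"|head -2;  python3 -m crank '[0,0,0,0,0,1,0, 0,0,0,0,0,0,0]'|grep -E "pos|force:"|head -2
```

```text
tool_pos: [0.6089, 0.2156, 0.0985]
force: [2.1, 1.0, 1.1]
tool_pos: [0.6086, 0.2155, 0.097]
force: [2.4, 3.4, -5.6]
```

```bash
python3 -m crank '[0,0,0,0,0,1,0, 0,0,0,0,0,0,0]'|grep -E "pos|force:"|head -2
```

```text
tool_pos: [0.6086, 0.2156, 0.096]
force: [3.0, 2.7, -6.1]
```

The force reversed, so the neck is past the catch. I'll continue gently to the slot end.

```bash
python3 -m crank '[0,0,0,0,0,1,0, 0,0,0,0,0,1,0, 0,0,0,0,0,0,0]'|grep -E "pos|force:"|head -2;  python3 -m crank '[0,0,0,0,0,1,0, 0,0,0,0,0,0,0]'|grep -E "pos|force:"|head -2
```

```text
tool_pos: [0.6087, 0.2151, 0.0945]
force: [3.1, 0.7, -4.2]
tool_pos: [0.6089, 0.2153, 0.0938]
force: [1.2, -0.4, -2.9]
```

```bash
python3 -m crank '[0,0,0,0,0,1,0, 0,0,0,0,0,0,0]'|grep -E "pos|force:"|head -2;python3 -m crank '[0,0,0,0,0,0.7,0, 0,0,0,0,0,0,0]'|grep -E "pos|force:"|head -2
```

```text
tool_pos: [0.6088, 0.2154, 0.0927]
force: [-0.6, 0.6, -2.1]
tool_pos: [0.609, 0.2155, 0.092]
force: [-0.8, -0.1, -1.7]
```

```bash
python3 -m crank '[0,0,0,0,0,0.7,0, 0,0,0,0,0,0,0]'|grep -E "pos|force:"|head -2;python3 -m crank '[0,0,0,0,0,0.7,0, 0,0,0,0,0,0,0]'|grep -E "pos|force:"|head -2
```

```text
tool_pos: [0.609, 0.2154, 0.0913]
force: [0.1, -0.1, -1.9]
tool_pos: [0.609, 0.2154, 0.0906]
force: [0.1, -0.3, -1.8]
```

```bash
python3 -m crank '[0,0,0,0,0,0.7,0, 0,0,0,0,0,0,0]'|grep -E "pos|force:"|head -2
```

```text
tool_pos: [0.6091, 0.2155, 0.09]
force: [-0.2, -0.4, -1.3]
```

```bash
python3 -m crank '[0,0,0,0,0,0.7,0, 0,0,0,0,0,0,0]'|grep -E "pos|force:"|head -2;python3 -m crank '[0,0,0,0,0,0.5,0, 0,0,0,0,0,0,0]'|grep -E "pos|force:"|head -2
```

```text
tool_pos: [0.6092, 0.2155, 0.0897]
force: [-1.5, -0.3, 1.5]
tool_pos: [0.6093, 0.2155, 0.0895]
force: [-3.1, -1.2, 5.1]
```

Solid stop at 28 mm travel, about 7 N. I'll ease off, release and withdraw upward.

```bash
python3 -m crank '[0,0,0,0,0.3,-0.5,0, 0,0,0,0,0,0,0, 0,0,0,0,0,0,1, 0,0,0,0,0,0,1, 0,0,0,0,0,0,1]';python3 -m crank '[0,0,0,0,0,0,1, 0,0,0,0,0,-10,1, 0,0,0,0,0,-40,1, 0,0,0,0,0,-50,1, 0,0,0,0,0,-40,1]'; python3 -m crank '[0,0,0,40,0,-20,1, 0,0,0,40,0,0,1, 0,0,0,0,0,0,1, 0,0,0,0,0,0,1]'
python3 - <<'E'
from h import *
s=eyes.snapshot("side");t=eyes.snapshot("top")
a=cv2.resize(s[80:240,240:400],(400,400),interpolation=cv2.INTER_CUBIC);b=cv2.resize(s[:,200:600],(400,400))
cv2.imwrite("pics/end.png",np.hstack([a,b]));print(get_obs()["clock"])
E
```

```text
clock: 31.9
tool_pos: [0.6086, 0.2155, 0.089]
orientation: [180.0, 0.0, -88.8]
force: [0.5, -0.4, -0.4]
opening: 0.0804
gripper_force: 0.0
clock: 32.52
tool_pos: [0.6091, 0.2154, 0.2324]
orientation: [-179.9, 0.1, -88.8]
force: [0.6, 0.2, -0.7]
opening: 0.0876
gripper_force: 0.0
clock: 33.02
tool_pos: [0.6105, 0.1353, 0.2498]
orientation: [-179.9, 0.1, -88.8]
force: [-0.8, 0.4, -0.6]
opening: 0.0876
gripper_force: 0.0
33.125
```

View pics/end.png

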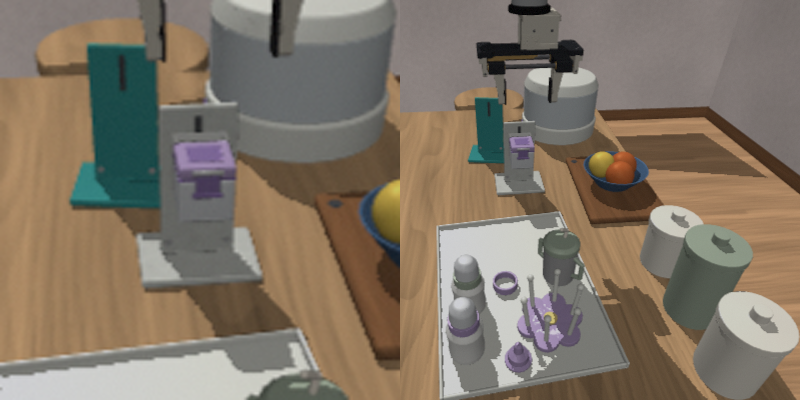

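The box hangs upright on the white stand at crop (203,170), the gripper is clear of it, and the other things on the tray have not moved.

```bash
python3 -c "
from plant import ctrl
print(ctrl.close_job())"
```

```text
the job is handed in; nothing more can be done
None
```

The lavender-lidded box hangs on the white stand's stud, slid past the catch to the slot's end and released. The last picture shows it upright and the other tray things where they were; I handed the job in with the clock at about 33 s, and no pass/fail verdict came back.

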